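# Recheck the loose-capped hardware jar

### The arm

A 6-joint arm with a two-finger parallel gripper is mounted at the origin on the work surface. World frame = base frame: x ahead of the robot, y to its left, z up, the work surface at z = 0. Lengths are in mm, angles in rad, forces in N, time in s.
With the tool pointing down it reaches from about 250 to 850 mm from the base axis. Payload 12.5 kg.
Tool frame: the origin (TCP) lies between the finger pads; the fingertips stand 8 mm ahead of it and the grasp point (between the pads) lies 11 mm behind it; z points along the fingers, y is the line along which they close (so a half turn about z gives the same grasp; the last joint's range is limited). The gripper opens to 93 mm and grips with 3 to 60 N. Pads are 15 mm wide; open, the fingers measure 128 mm over their backs; the gripper's body (75 mm by 188 mm) begins 65 mm behind the grasp point.
Start: joints at [1.086, 0.351, 1.652, -0, 1.139, -0.085], TCP at [214.047, 506.625, 226.633] pointing down, gripper open.
Joint ranges: [-2.75, 2.75], [-0.79, 2.1], [0.01, 2.65], [-1.57, 4.71], [0.07, 3.14], [-2.87, 2.87]. Speed limits (rad/s): [2.22, 2.22, 2.79, 3.14, 3.14, 3.14].

### API

Orientations are given as a unit quaternion [w, x, y, z].
In Python, from plant import bot, eyes gives the robot as it stands. The module is installed in compiled form; this text tells all that it offers.
- The arm moves only by the tool play_rows, never from a script. Its argument "plan" is a list of rows, each a list of 6 numbers: the shift along the tool's x, y, z scaled (see below), then the turn, a rotation vector about the tool's x, y, z scaled (see below). In form: [[x, y, z, wx, wy, wz], ...]. A call has 1 to 5 rows; each row is the pose to reach, as a shift and turn from the pose commanded when the call began, along the tool's axes at that moment; what a row does not reach only later rows make up. The controller multiplies each number of a shift by 30 cm and each number of a turn by 0.5 rad. A row lasts 1/12 s, in which the tool goes at most 41.7 mm and 7.16 degrees, less where a joint would pass 70% of its speed; a pose out of reach is approached as far as the arm can. A call with a number of a shift or a turn outside -1 to 1 is refused whole. A call with a gripper value outside its range is refused whole. "grip" is the closure, from -1 (fully open) to 1 (shut), set as the call begins (left out, the last holds). The fingers move at their own pace and stop on an object; the grip force is fixed at half the most. Time passes only in rows, so rows that repeat a pose let the fingers close. It gives the time, the measured TCP pose, the force, the opening and the grip force at its end, in the units of the state.
- bot.state(): the state, without advancing time (a new reading comes with each control period).
- eyes.camera(name): name is "scene" or "side" or "wrist"; returns (picture, depth): 420x560x3 uint8, red, green, blue; 420x560 float32, mm along the optical axis (not along the pixel's ray), 0 where there is no reading.
- eyes.camera_info(name): a dict with "fx", "fy", "cx", "cy" (pixels), "extrinsics" (4x4, takes a point from world to camera coordinates). Camera axes: x right, y down, z forward; pixel columns grow to the right and rows downward; lengths in mm; the calibration is good to about 2 mm. A picture is of the moment at which its call begins: read the wrist's pose just before it. camera_info takes no time and is no camera call; for the wrist camera it gives the pose at the moment of the call.
- bot.close_job(): hands the job in; it is judged then, once.
The state is a dict: "time_s": time; "qpos": joint angles; "joint_vel": joint speeds; "joint_efforts": joint torques, N m; "tcp_pos": TCP position; "tcp_rot": TCP orientation; "wrist_force": force on the tool from outside, world axes, zero at the start; "moment": the same for the moment, N m; "opening": finger opening in mm; "gripper_force": force on a finger pad.
Only numpy, scipy, OpenCV 4.12 (cv2) and the standard library are available. Lean on these libraries where they do the work, as an engineer would, in place of code of your own. Each camera call takes 0.05 s, during which the arm holds its last target. There are 200 camera calls.

### The job

Two screw-cap jars of hardware stand in the dark steel stand; one was left with its cap loose, its black grip bar standing askew instead of square with the jar as on the tight one. Twist the loose cap clockwise until it comes to its stop while the jar still stands in the stand, then lift that jar out and stand it upright on the floor of the grey recheck tray, setting it down rather than dropping it. Leave the tight jar in its pocket.

Things in the scene. Friction and masses are not known exactly. Their poses are not given: they have to be found in the camera images.
- jar_loose: Loose-capped jar: white, square, body 52 x 52 x 56 mm; round white cap (45 mm diameter) 62 to 74 mm above the underside, with a black grip bar on top, 42 long, 12 wide, 74 to 98 mm above the underside. 0.16 to 0.32 kg. Origin: centre of underside, z up, x and y along its sides. The cap never comes off: carry the jar by bar or body. Starts in either pocket of the stand.
- jar_tight: Tight-capped jar, same sizes and axes, bar along its x; origin: centre of underside. It stands in the other pocket of a fixed dark steel stand, 100 mm (jar x) by 240 mm (jar y), 30 mm high. The two square pockets, 120 mm apart centre to centre, are 20 mm deep and 55 mm wide (1.5 mm play each side) and keep the jars from turning.
- cap_loose (a joint): Angle of the loose jar's cap, rad, about the jar's z: 0 = tight, at its stop, bar along the jar's x axis; positive = unscrewed, bar turned counter-clockwise from there as seen from above. Starts at 0.6 to 1.2. Turns against light friction (0.06 N m) and stays where it is left.
- tray: Empty grey plastic tray fixed to the bench, open on top, outside 150 mm (its x) by 180 mm (its y) by 22 mm high, walls and floor 4 mm thick. Origin: centre of its underside; x and y along its sides. It lies to one side of the bench, the stand to the other; sides vary.
There are look-alikes about, which are no part of the job. What is shaped like the jar_loose but blue is not meant.

How it is judged (in metres and radians):
On the way, in this order (a step that is already met when the one before it is completed fails the run):
1. the loose cap is turned clockwise to its stop (within 10 degrees) while its jar still stands in the stand (value of joint cap_loose below 0.18 rad and distance of jar_loose from where it was at the start of the episode below 0.015 m), for 0.2 s.
2. the jar stands in the tray, upright, while still held by the gripper (x of jar_loose in the frame of tray between -0.06 and 0.06 m and y of jar_loose in the frame of tray between -0.075 and 0.075 m and z of jar_loose in the frame of tray below 0.014 m and angle between jar_loose's own z axis and vertical below 0.17 rad and contact force between the fingers and jar_loose above 0.5 N), for 0.1 s.
At the end, for the whole second after the job is handed in: The jar that was loose stands released, upright (10 degrees) and at rest on the tray floor (underside within 10 mm of it), its cap within 11 degrees of its stop; the tight jar stands in its pocket, within 20 mm of its start (x of jar_loose in the frame of tray between -0.06 and 0.06 m and y of jar_loose in the frame of tray between -0.075 and 0.075 m and z of jar_loose in the frame of tray below 0.014 m and angle between each of jar_loose, jar_tight's own z axis and vertical below 0.17 rad and value of joint cap_loose below 0.2 rad and linear speed of jar_loose below 0.02 m/s and distance of jar_tight from where it was at the start of the episode below 0.02 m); the robot touches nothing.
It fails at once if the tight jar is pulled out of its pocket or knocked over (distance of jar_tight from where it was at the start of the episode above 0.03 m or angle between jar_tight's own z axis and vertical above 0.4 rad).
It also fails if it takes over 45 s, if anything falls off the work surface, if the arm or the gripper's body presses on something with over 40 N, if the wrist force passes 120 N, or if a joint passes its speed limit or range.

## Working session

There is one attempt and no reset: what is moved stays moved. The work goes in short steps, Python scripts to look and compute and a tool call to move; the robot and the scene stay as the last step left them, time stands still between calls to the robot, and variables do not carry over. Pictures are saved under pics/ and viewed, at most 10 in all, crops included, and the job is handed in when it is done.

Besides the shell and the picture viewer there is one more tool, called after "Emit:" in YAML: its name, and indented under it one key for each argument. play_rows: Moves the arm, as the interface text tells. Its arguments: {"type":"object","properties":{"plan":{"type":"array"},"grip":{"type":"number"}},"required":["plan"]}

```bash
mkdir -p pics; cat > h.py <<'E'
import numpy as np, cv2
from plant import bot, eyes
def snap(n,f):
    i=eyes.camera_info(n); p,d=eyes.camera(n)
    cv2.imwrite(f'pics/{f}.png',cv2.cvtColor(p,cv2.COLOR_RGB2BGR)); np.savez(f'{f}.npz',p=p,d=d,K=[i['fx'],i['fy'],i['cx'],i['cy']],E=np.array(i['extrinsics']))
def cloud(f):
    z=np.load(f+'.npz'); d=z['d']; fx,fy,cx,cy=z['K']; v,u=np.indices(d.shape)
    P=np.stack([(u-cx)/fx*d,(v-cy)/fy*d,d],-1); E=z['E']
    W=(P-E[:3,3])@E[:3,:3]; W[d==0]=np.nan
    return z['p'],W
E
python3 - <<'E'
from h import *
snap('scene','scene0'); snap('side','side0'); snap('wrist','wrist0')
a=cv2.imread('pics/scene0.png');print(bot.state())
for n in('scene','side','wrist'):print(n,eyes.camera_info(n))
E
```

```text
{'time_s': 0.15, 'qpos': array([ 1.08639726e+00,  3.51100981e-01,  1.65223146e+00, -1.10806193e-05,
        1.13911891e+00, -8.45940135e-02]), 'joint_vel': array([ 0.00031289, -0.00133796, -0.00297488, -0.0016377 , -0.0006664 ,
        0.00136063]), 'joint_efforts': array([ 1.06039250e-03, -4.97467697e+01, -2.85344875e+01,  6.98982133e-02,
        2.45864934e-02, -6.92439676e-05]), 'tcp_pos': array([213.94368628, 506.41967145, 226.24873576]), 'tcp_rot': array([-1.15678306e-04,  1.98571505e-01,  9.80086309e-01, -4.13502358e-04]), 'wrist_force': array([ 0.71574584, -0.10457611,  0.60725154]), 'moment': array([-0.07666231, -0.03547384,  0.08123414]), 'gripper_force': 0.0, 'opening': 93.00996370685519}
scene {'fx': 496.90358884787213, 'fy': 496.90358884787213, 'cx': 282.08224076799297, 'cy': 210.23750348805342, 'extrinsics': array([[ 4.35040035e-01,  9.00389184e-01, -6.28370419e-03,
        -2.49034635e+02],
       [ 7.56047874e-01, -3.69071133e-01, -5.40535023e-01,
        -4.09458909e+02],
       [-4.89011022e-01,  2.30403594e-01, -8.41298047e-01,
         1.33180731e+03],
       [ 0.0
[... 303 characters left out ...]
-01, -4.87426947e-01, -8.60554650e-01,
         1.41879085e+02],
       [ 2.52567774e-01,  8.22657889e-01, -5.09355982e-01,
         7.59713303e+02],
       [ 0.00000000e+00,  0.00000000e+00,  0.00000000e+00,
         1.00000000e+00]])}
wrist {'fx': 356.0759174105052, 'fy': 356.0759174105052, 'cx': 281.5961361571611, 'cy': 204.89491409129707, 'extrinsics': array([[ 3.89574351e-01,  9.20994651e-01, -8.23926207e-04,
        -5.48437208e+02],
       [ 8.93268183e-01, -3.77628086e-01,  2.43862630e-01,
        -2.91904196e+01],
       [ 2.24285040e-01, -9.57386129e-02, -9.69809434e-01,
         3.87479918e+02],
       [ 0.00000000e+00,  0.00000000e+00,  0.00000000e+00,
         1.00000000e+00]])}
```

View pics/scene0.png

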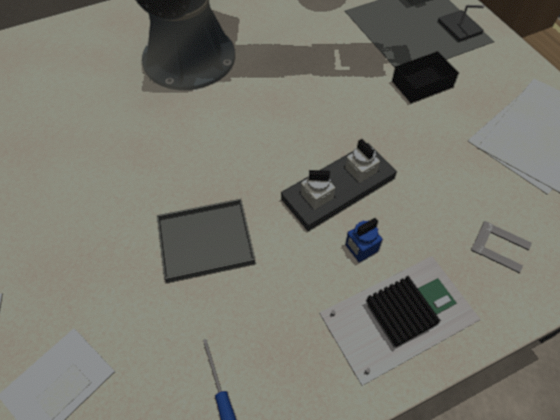

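The two white jars in the stand are at (319,187) and (364,160). The blue look-alike at (364,240) is not meant, and the tray is at (206,240). Next I'll crop in and measure bar angles against the stand.

```bash
python3 - <<'E'
from h import *
a=cv2.imread('pics/scene0.png')[125:235,265:415]; a=cv2.convertScaleAbs(a,alpha=1.6,beta=20)
cv2.imwrite('pics/crop0.png',cv2.resize(a,None,fx=5,fy=5,interpolation=cv2.INTER_CUBIC))
for f in('scene0','side0'):
    p,W=cloud(f); z=W[...,2]; br=p.max(-1)
    print(f,'table z',np.nanmedian(z))
    v,u=np.indices(z.shape)
    R=(W[...,0]>150)&(W[...,0]<900)&(abs(W[...,1])<700)
    if f=='scene0':
        R1=R&(u>275)&(u<400)&(v>130)&(v<235)
        print('heights',np.histogram(z[R1],bins=np.arange(-5,125,5)))
        s=R1&(z>22)&(z<36)&(br<90); 
        q=W[s][:,:2].astype(np.float32); r=cv2.minAreaRect(q); print('stand',s.sum(),r,cv2.boxPoints(r))
    for name,m in (('bars',R&(z>98)&(z<116)),('body',R&(z>58)&(z<72)),('wall',R&(z>12)&(z<27))):
        n,l,st,c=cv2.connectedComponentsWithStats(m.astype(np.uint8))
        for k in range(1,n):
            if st[k,4]>25:
                q=W[l==k]; print(name,c[k].round(),st[k,4],np.median(q,0).round(1),p[l==k].mean(0).round(),cv2.minAreaRect(q[:,:2].astype(np.float32)))
E
```

```text
scene0 table z 1.6971891353515165
heights (array([1690, 5704,  228,  128,  135,  166,  690, 1965,  104,   91,   88,
         99,  124,  153,  310,   66,  144,  197,  208,   83,  160,   95,
        179,   44,    0]), array([ -5,   0,   5,  10,  15,  20,  25,  30,  35,  40,  45,  50,  55,
        60,  65,  70,  75,  80,  85,  90,  95, 100, 105, 110, 115, 120]))
stand 2738 ((553.1874389648438, 146.39671325683594), (103.00089263916016, 241.36898803710938), 8.703664779663086) [[484.0176   257.8982  ]
 [520.5425    19.308743]
 [622.3573    34.895233]
 [585.8324   273.48468 ]]
bars [366. 147.] 143 [546.  204.  107.6] [27. 26. 26.] ((544.9722900390625, 205.9189453125), (42.14032745361328, 14.13288402557373), 10.690810203552246)
bars [319. 174.] 165 [563.9  86.  108. ] [24. 24. 23.] ((562.7915649414062, 87.07935333251953), (40.55945587158203, 13.79133129119873), 59.49424743652344)
bars [368. 224.] 93 [703.7 116.2  99.4] [28. 27. 29.] ((703.405029296875, 115.93250274658203), (11.484213829040527, 40.86022186279297), 7.290184020996094)
body [362. 164.] 256 [561.2 189.5  65.9] [107. 107. 102.] ((
[... 3206 characters left out ...]
0859375), (93.69232177734375, 257.6488037109375), 31.634031295776367)
wall [369. 196.] 281 [839.6  61.5  21.1] [33. 32. 31.] ((831.1443481445312, 81.2342529296875), (65.17398071289062, 130.6157989501953), 47.62127685546875)
wall [299. 200.] 183 [691.5  91.7  19.3] [36. 44. 62.] ((689.0960693359375, 101.62992858886719), (36.23176193237305, 68.95015716552734), 51.63186264038086)
wall [265. 300.] 1656 [ 542.4 -215.2   20.1] [70. 69. 64.] ((545.7606811523438, -164.2152099609375), (183.78988647460938, 150.1784210205078), 77.57368469238281)
wall [461. 290.] 730 [ 854.5 -253.5   18.6] [54. 68. 95.] ((820.179931640625, -251.8284149169922), (23.988393783569336, 159.99728393554688), 87.45679473876953)
```

View pics/crop0.png

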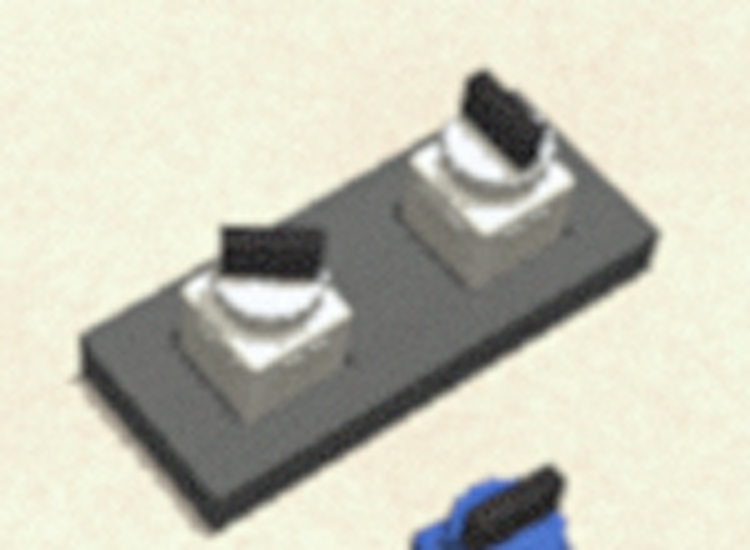

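View pics/wrist0.png

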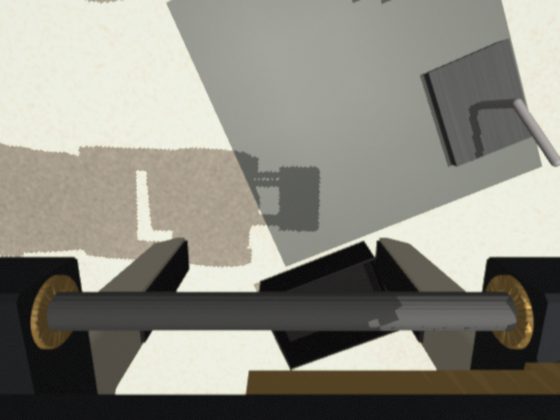

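Bar on the jar at crop (265,255) stands at about 59.5°, against 9° for the stand, so it is askew. That makes it the loose jar, at scene (319,187), world about (561,86.5). The other bar is square at about 9°, so that jar is tight and stays put. The loose cap is about 0.88 rad open. The wrist picture shows only a black box and a mat, neither relevant.

```bash
cat >> h.py <<'E'
def plan(p0,y0,p1,y1,n):
    """y = world angle (deg) of tool y, tool down; prints n calls (shift, turn about tool z)"""
    p=np.array(p0,float); y=y0
    for k in range(n):
        t=p+(np.array(p1)-p)/(n-k); ty=y+(y1-y)/(n-k); a=np.radians(y)
        X=np.array([-np.sin(a),np.cos(a),0]); Y=np.array([np.cos(a),np.sin(a),0]); X=np.cross(Y,[0,0,-1])
        R=np.stack([X,Y,[0,0,-1]])
        s=(R@(t-p)/300).round(3); w=round(np.radians(y-ty)/.5,3)
        print(s,w); p=p+R.T@s*300; y=y-np.degrees(w*.5)
    print('end',p,y)
E
python3 - <<'E'
from h import *
print(67.09); plan([214.05,506.63,226.63],2*np.degrees(np.arctan2(.980086,.198571))-90,[561.2,86.5,226.6],-30.5,4)
E
```

```text
67.09
[-0.403 -0.21   0.   ] 0.852
[-0.453 -0.025  0.   ] 0.852
[-0.423  0.165  0.   ] 0.851
[-0.318  0.325  0.   ] 0.852
end [561.12358584  86.3584145  226.63      ] -30.510186766813177
```

Emit:
play_rows:
  plan:
    - [-0.403,-0.21,0,0,0,0.852]
    - [-0.403,-0.21,0,0,0,0.852]
    - [-0.403,-0.21,0,0,0,0.852]
    - [-0.403,-0.21,0,0,0,0.852]
  grip: -1

```text
time_s: 0.48
tcp_pos: [303.0, 398.2, 226.4]
tcp_rot: [0.0, 0.405, 0.914, -0.001]
wrist_force: [0.1, 0.7, -0.6]
opening: 93.0
gripper_force: 0.0
```

Emit:
play_rows:
  plan:
    - [-0.453,-0.025,0,0,0,0.852]
    - [-0.453,-0.025,0,0,0,0.852]
    - [-0.453,-0.025,0,0,0,0.852]
    - [-0.453,-0.025,0,0,0,0.852]

```text
time_s: 0.82
tcp_pos: [389.9, 293.1, 226.6]
tcp_rot: [0.0, 0.59, 0.808, -0.0]
wrist_force: [-0.8, 0.7, -0.4]
opening: 93.0
gripper_force: 0.0
```

Emit:
play_rows:
  plan:
    - [-0.423,0.165,0,0,0,0.851]
    - [-0.423,0.165,0,0,0,0.851]
    - [-0.423,0.165,0,0,0,0.851]
    - [-0.423,0.165,0,0,0,0.851]

```text
time_s: 1.15
tcp_pos: [476.9, 188.0, 226.5]
tcp_rot: [0.001, 0.747, 0.665, 0.0]
wrist_force: [-0.4, 1.0, 0.2]
opening: 92.9
gripper_force: 0.0
```

Emit:
play_rows:
  plan:
    - [-0.318,0.325,0,0,0,0.852]
    - [-0.318,0.325,0,0,0,0.852]
    - [-0.318,0.325,0,0,0,0.852]
    - [-0.318,0.325,0,0,0,0.852]
    - [-0.318,0.325,0,0,0,0.852]

```text
time_s: 1.57
tcp_pos: [562.4, 83.9, 226.1]
tcp_rot: [0.0, 0.87, 0.494, -0.0]
wrist_force: [0.2, 0.5, 0.1]
opening: 92.7
gripper_force: 0.0
```

```bash
python3 - <<'E'
from h import *
s=bot.state(); print(s['time_s'],s['tcp_pos'],s['tcp_rot'],s['qpos'])
snap('wrist','wrist1'); p,W=cloud('wrist1')
z=W[...,2]; R=np.hypot(W[...,0]-561,W[...,1]-86.5)<45
for n,m in (('bar',R&(z>98)&(z<116)),('body',R&(z>58)&(z<72))):
    q=W[m]; print(n,len(q)); 
    if len(q)>20: print(np.median(q,0),cv2.minAreaRect(q[:,:2].astype(np.float32)))
E
```

```text
1.5667 [562.4258882   83.92392417 226.08493548] [ 7.23009863e-05  8.69706147e-01  4.93569823e-01 -2.04350796e-04] [ 6.64076580e-02  3.85208794e-01  1.60289744e+00 -3.36770111e-04
  1.15379163e+00  6.04961153e-01]
bar 770
[562.53654689  88.29516507 105.83823469] ((562.0355224609375, 87.27566528320312), (41.677833557128906, 12.001895904541016), 61.048946380615234)
body 901
[577.21262682 104.25790803  63.40240879] ((561.9494018554688, 87.15310668945312), (52.257225036621094, 52.05030822753906), 8.406003952026367)
```

View pics/wrist1.png

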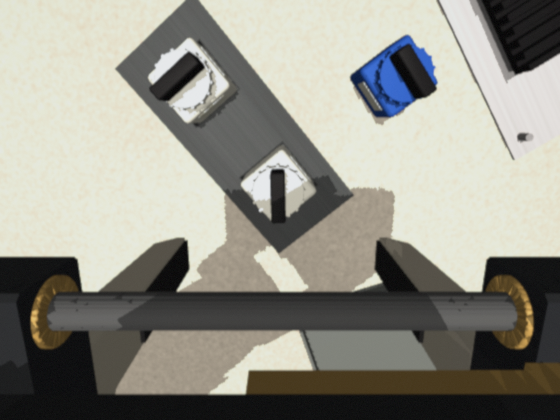

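The wrist view shows the loose jar's bar at (278,195), in line with tool x, and the tight jar at (190,80). Moving down.

Emit:
play_rows:
  plan:
    - [0.003,0.0,0.3,0,0,0]
    - [0.003,0.0,0.3,0,0,0]
    - [0.003,0.0,0.3,0,0,0]
    - [0.003,0.0,0.3,0,0,0]
    - [0.003,0.0,0.3,0,0,0]

```text
time_s: 2.03
tcp_pos: [561.9, 88.0, 138.2]
tcp_rot: [0.0, 0.868, 0.497, 0.0]
wrist_force: [1.0, 0.2, 0.3]
opening: 93.2
gripper_force: 0.0
```

```bash
python3 - <<'E'
from h import *
snap('wrist','wrist2'); s=bot.state(); print(s['time_s'],s['tcp_pos'],s['tcp_rot'])
p,W=cloud('wrist2')
z=W[...,2]; R=np.hypot(W[...,0]-561,W[...,1]-86.5)<45
m=R&(z>98)&(z<116); q=W[m]; print(len(q),np.median(q,0),cv2.minAreaRect(q[:,:2].astype(np.float32)))
E
```

```text
2.0833 [562.43337448  87.80257009 138.88451588] [5.54850066e-04 8.67876335e-01 4.96778519e-01 1.20925628e-03]
1519 [563.04497725  88.77365162 105.88435697] ((561.8372802734375, 87.33642578125), (41.986289978027344, 11.824592590332031), 59.73086166381836)
```

Emit:
play_rows:
  plan:
    - [0,0,0.07,0,0,0]
    - [0,0,0.13,0,0,0]
    - [0,0,0.13,0,0,0]
    - [0,0,0.13,0,0,0]
    - [0,0,0.13,0,0,0]

```text
time_s: 2.5
tcp_pos: [562.6, 87.3, 99.7]
tcp_rot: [0.001, 0.868, 0.496, 0.001]
wrist_force: [0.1, -1.0, 0.6]
opening: 93.2
gripper_force: 0.0
```

Emit:
play_rows:
  plan:
    - [0,0,0,0,0,0]
    - [0,0,0,0,0,0]
    - [0,0,0,0,0,0]
    - [0,0,0,0,0,0]
    - [0,0,0,0,0,0]
  grip: 1

```text
time_s: 2.92
tcp_pos: [561.6, 87.1, 97.9]
tcp_rot: [0.0, 0.868, 0.496, 0.0]
wrist_force: [-0.1, -0.9, 0.6]
opening: 64.5
gripper_force: 0.0
```

Emit:
play_rows:
  plan:
    - [0,0,0,0,0,0]
    - [0,0,0,0,0,0]
    - [0,0,0,0,0,0]
    - [0,0,0,0,0,0]
    - [0,0,0,0,0,0]

```text
time_s: 3.33
tcp_pos: [561.6, 87.1, 97.6]
tcp_rot: [-0.0, 0.868, 0.496, -0.0]
wrist_force: [0.6, 0.3, -0.2]
opening: 30.6
gripper_force: 0.0
```

Emit:
play_rows:
  plan:
    - [0,0,0,0,0,0]
    - [0,0,0,0,0,0]
    - [0,0,0,0,0,0]
    - [0,0,0,0,0,0]
    - [0,0,0,0,0,0]

```text
time_s: 3.75
tcp_pos: [561.5, 87.1, 97.5]
tcp_rot: [-0.0, 0.868, 0.496, -0.0]
wrist_force: [1.0, 0.3, -1.5]
opening: 11.9
gripper_force: 30.0
```

Held on the bar (11.9 mm, 30 N). Now the clockwise turn, in parts.

Emit:
play_rows:
  plan:
    - [0,0,0,0,0,0.2]
    - [0,0,0,0,0,0.4]
    - [0,0,0,0,0,0.6]
    - [0,0,0,0,0,0.8]
    - [0,0,0,0,0,0.8]

```text
time_s: 4.17
tcp_pos: [561.3, 87.2, 97.5]
tcp_rot: [-0.0, 0.95, 0.312, -0.0]
wrist_force: [-0.5, -0.0, -2.4]
opening: 11.5
gripper_force: 30.0
```

Emit:
play_rows:
  plan:
    - [0,0,0,0,0,0.2]
    - [0,0,0,0,0,0.4]
    - [0,0,0,0,0,0.6]
    - [0,0,0,0,0,0.8]
    - [0,0,0,0,0,0.8]

```text
time_s: 4.58
tcp_pos: [561.4, 87.2, 97.5]
tcp_rot: [-0.0, 0.993, 0.118, -0.0]
wrist_force: [0.3, -0.1, -1.8]
opening: 11.7
gripper_force: 30.0
```

```bash
python3 - <<'E'
from h import *
s=bot.state(); print(s['time_s'],s['tcp_pos'],s['tcp_rot'],s['wrist_force'],s['moment'],s['opening'],s['qpos'])
E
```

```text
4.5833 [561.36553552  87.18668627  97.5277919 ] [-5.73468682e-05  9.92984176e-01  1.18246999e-01 -2.64803947e-04] [ 0.31529876 -0.11036302 -1.84450506] [-0.0140333   0.18053224  0.00256309] 11.708665019543362 [7.20938432e-02 5.45352006e-01 1.70957242e+00 1.16068737e-04
 8.87202587e-01 1.40576821e+00]
```

Emit:
play_rows:
  plan:
    - [0,0,0,0,0,0.06]
    - [0,0,0,0,0,0.12]
    - [0,0,0,0,0,0.18]
    - [0,0,0,0,0,0.19]
    - [0,0,0,0,0,0.19]

```text
time_s: 5.0
tcp_pos: [561.4, 87.2, 97.5]
tcp_rot: [-0.0, 0.997, 0.074, -0.0]
wrist_force: [-1.6, 1.6, -1.3]
opening: 12.1
gripper_force: 30.0
```

```bash
python3 - <<'E'
from h import *
s=bot.state(); print(s['time_s'],s['tcp_pos'],s['tcp_rot'],s['wrist_force'],s['moment'],s['opening'])
E
```

```text
5.0 [561.44581205  87.1753898   97.53454086] [-1.85826044e-05  9.97278538e-01  7.37257760e-02 -1.68068835e-04] [-1.56706644  1.59525066 -1.28121069] [ 0.15449049  0.40047352 -0.04433144] 12.139559773479768
```

Emit:
play_rows:
  plan:
    - [0,0,0,0,0,0.03]
    - [0,0,0,0,0,0.06]
    - [0,0,0,0,0,0.09]
    - [0,0,0,0,0,0.09]
    - [0,0,0,0,0,0.09]

```text
time_s: 5.42
tcp_pos: [561.4, 87.2, 97.6]
tcp_rot: [-0.0, 0.999, 0.049, -0.0]
wrist_force: [-2.7, 2.1, -0.7]
opening: 12.2
gripper_force: 30.0
```

```bash
python3 - <<'E'
from h import *
s=bot.state(); print(s['time_s'],s['tcp_pos'],s['tcp_rot'],s['wrist_force'],s['moment'],s['opening'])
snap('scene','scene3');snap('wrist','wrist3')
a=cv2.imread('pics/scene3.png')[125:235,265:415]; a=cv2.convertScaleAbs(a,alpha=1.6,beta=20)
cv2.imwrite('pics/crop3.png',cv2.resize(a,None,fx=5,fy=5,interpolation=cv2.INTER_CUBIC))
p,W=cloud('wrist3')
z=W[...,2]; R=np.hypot(W[...,0]-561,W[...,1]-86.5)<42
for m in(R&(z>101)&(z<112)&(p.max(-1)<60),R&(z>58)&(z<72)):
  q=W[m]; print(len(q),np.median(q,0),cv2.minAreaRect(q[:,:2].astype(np.float32)))
E
```

```text
5.4167 [561.41296086  87.20515198  97.60141287] [-3.65480793e-05  9.98778123e-01  4.94188455e-02 -1.94528288e-04] [-2.69147377  2.11406728 -0.70543078] [0.3819447  0.54489699 0.16341478] 12.163712219731863
1933 [569.20105066  86.49864314 106.15381326] ((568.101318359375, 86.22102355957031), (32.69269561767578, 14.690699577331543), 6.911726951599121)
1995 [583.79763828  88.93161782  63.59974802] ((573.9382934570312, 87.34933471679688), (30.626829147338867, 52.09239959716797), 6.5130462646484375)
```

View pics/wrist3.png

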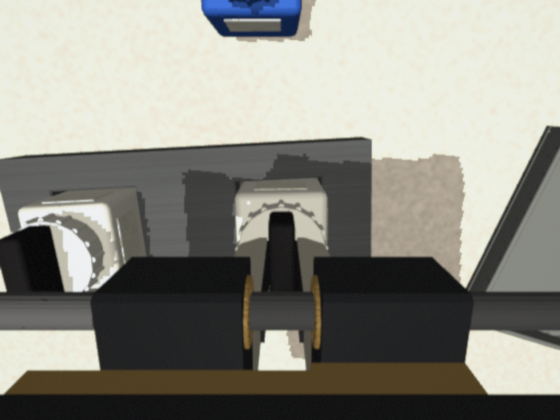

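The wrist view shows the gripped bar at (282,250), square with its jar. The body follows at 6.5° against 6.9° for the bar, and the moment has risen, so the cap is at its stop. I'll ease the turn slightly and lift.

Emit:
play_rows:
  plan:
    - [0,0,0,0,0,-0.04]
    - [0,0,-0.02,0,0,-0.04]
    - [0,0,-0.05,0,0,-0.04]
    - [0,0,-0.08,0,0,-0.04]
    - [0,0,-0.11,0,0,-0.04]

```text
time_s: 5.93
tcp_pos: [562.0, 87.0, 132.0]
tcp_rot: [0.0, 0.998, 0.059, 0.001]
wrist_force: [0.6, -0.3, -2.5]
opening: 11.8
gripper_force: 30.0
```

Emit:
play_rows:
  plan:
    - [0,0,-0.05,0,0,0]
    - [0,0,-0.1,0,0,0]
    - [0,0,-0.15,0,0,0]
    - [0,0,-0.19,0,0,0]
    - [0,0,-0.19,0,0,0]

```text
time_s: 6.35
tcp_pos: [562.9, 87.1, 191.0]
tcp_rot: [0.0, 0.998, 0.059, 0.003]
wrist_force: [-0.2, 0.4, -2.2]
opening: 11.6
gripper_force: 30.0
```

```bash
python3 - <<'E'
from h import *
s=bot.state(); print(s['time_s'],s['tcp_pos'],s['tcp_rot'],s['wrist_force'],s['moment'],s['opening'])
snap('side','side4'); p,W=cloud('side4');z=W[...,2]
R=np.hypot(W[...,0]-561,W[...,1]-86.5)<45
q=W[R&(p.min(-1)>60)&(z>40)]; print(np.nanpercentile(q[:,2],[1,50,99]))
x,y=np.degrees(2*np.arctan2(s['tcp_rot'][2],s['tcp_rot'][1])),0
plan(s['tcp_pos'],x-90,[547,-163.5,s['tcp_pos'][2]],x-90,2)
a=cv2.imread('pics/side4.png')[60:340,120:440]
cv2.imwrite('pics/crop4.png',cv2.resize(a,(640,560)))
E
```

```text
6.35 [562.93587684  87.14247101 190.99092066] [3.48266805e-05 9.98251650e-01 5.90508736e-02 2.57614587e-03] [-0.15324576  0.3803129  -2.21967729] [-0.04537337  0.18017445  0.01242838] 11.585328227365476
[107.13188689 175.65908157 387.18203017]
[-0.076  0.412  0.   ] 0.0
[-0.075  0.411  0.   ] 0.0
end [ 547.06033552 -163.37632507  190.99092066] -83.22930705150938
```

View pics/crop4.png

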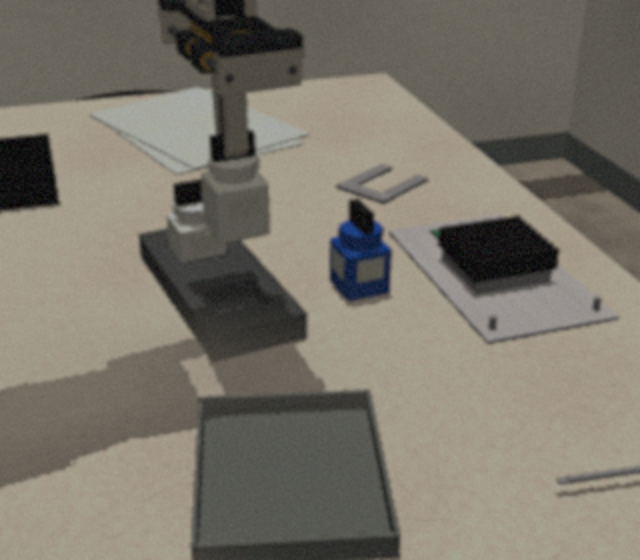

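The crop shows the loose jar hanging in the gripper at (235,200), with its pocket empty and the tight jar at (195,230) undisturbed. Carrying it to the tray.

Emit:
play_rows:
  plan:
    - [-0.015,0.08,0,0,0,0]
    - [-0.03,0.17,0,0,0,0]
    - [-0.05,0.27,0,0,0,0]
    - [-0.065,0.36,0,0,0,0]
    - [-0.076,0.412,0,0,0,0]

```text
time_s: 6.82
tcp_pos: [553.0, -40.7, 187.0]
tcp_rot: [0.0, 0.998, 0.059, -0.0]
wrist_force: [0.6, -0.3, -2.0]
opening: 11.5
gripper_force: 30.0
```

Emit:
play_rows:
  plan:
    - [-0.015,0.1,0,0,0,0]
    - [-0.035,0.2,0,0,0,0]
    - [-0.055,0.3,0,0,0,0]
    - [-0.07,0.38,0,0,0,0]
    - [-0.075,0.411,0,0,0,0]

```text
time_s: 7.23
tcp_pos: [545.0, -166.2, 187.0]
tcp_rot: [0.0, 0.998, 0.058, -0.0]
wrist_force: [0.1, -0.6, -1.8]
opening: 11.9
gripper_force: 30.0
```

Emit:
play_rows:
  plan:
    - [0,0,0.05,0,0,0]
    - [0,0,0.1,0,0,0]
    - [0,0,0.15,0,0,0]
    - [0,0,0.2,0,0,0]
    - [0,0,0.24,0,0,0]

```text
time_s: 7.65
tcp_pos: [545.2, -162.8, 114.0]
tcp_rot: [-0.0, 0.998, 0.059, -0.001]
wrist_force: [-0.2, -0.6, -3.4]
opening: 11.8
gripper_force: 30.0
```

Emit:
play_rows:
  plan:
    - [0,0,0.02,0,0,0]
    - [0,0,0.04,0,0,0]
    - [0,0,0.055,0,0,0]
    - [0,0,0.055,0,0,0]
    - [0,0,0.055,0,0,0]

```text
time_s: 8.07
tcp_pos: [545.9, -163.4, 99.4]
tcp_rot: [0.0, 0.998, 0.059, 0.0]
wrist_force: [-0.2, -0.3, -2.7]
opening: 11.8
gripper_force: 30.0
```

```bash
python3 - <<'E'
from h import *
s=bot.state(); print(s['time_s'],s['tcp_pos'],s['tcp_rot'],s['wrist_force'],s['moment'],s['opening'])
E
```

```text
8.0667 [ 545.93032693 -163.39841873   99.42731906] [7.25494413e-05 9.98250417e-01 5.91275369e-02 1.86149863e-04] [-0.2036772  -0.29444253 -2.68216978] [0.00872529 0.13353973 0.00944742] 11.837920395950796
```

Now the gentle touch-down.

Emit:
play_rows:
  plan:
    - [0,0,0.007,0,0,0]
    - [0,0,0.014,0,0,0]
    - [0,0,0.018,0,0,0]
    - [0,0,0.021,0,0,0]
    - [0,0,0.021,0,0,0]

```text
time_s: 8.48
tcp_pos: [545.7, -163.4, 92.7]
tcp_rot: [-0.0, 0.998, 0.059, -0.0]
wrist_force: [0.6, 0.0, -3.5]
opening: 11.9
gripper_force: 30.0
```

Emit:
play_rows:
  plan:
    - [0,0,0.002,0,0,0]
    - [0,0,0.004,0,0,0]
    - [0,0,0.006,0,0,0]
    - [0,0,0.006,0,0,0]
    - [0,0,0.006,0,0,0]

```text
time_s: 8.9
tcp_pos: [545.9, -163.4, 91.4]
tcp_rot: [0.0, 0.998, 0.059, 0.0]
wrist_force: [-1.8, 2.1, 3.1]
opening: 12.0
gripper_force: 30.0
```

Force flipped from -3 to +3 N, so the jar is standing on the floor. Holding briefly, checking by picture, then releasing.

Emit:
play_rows:
  plan:
    - [0,0,0,0,0,0]
    - [0,0,0,0,0,0]
    - [0,0,0,0,0,0]

```text
time_s: 9.15
tcp_pos: [545.9, -163.4, 91.4]
tcp_rot: [0.0, 0.998, 0.059, 0.0]
wrist_force: [-1.9, 1.4, 5.2]
opening: 11.9
gripper_force: 30.0
```

```bash
python3 - <<'E'
from h import *
snap('side','side5'); snap('wrist','wrist5')
a=cv2.imread('pics/side5.png')[60:340,120:440]
cv2.imwrite('pics/crop5.png',cv2.resize(a,(640,560)))
E
```

```text
(no output)
```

View pics/crop5.png

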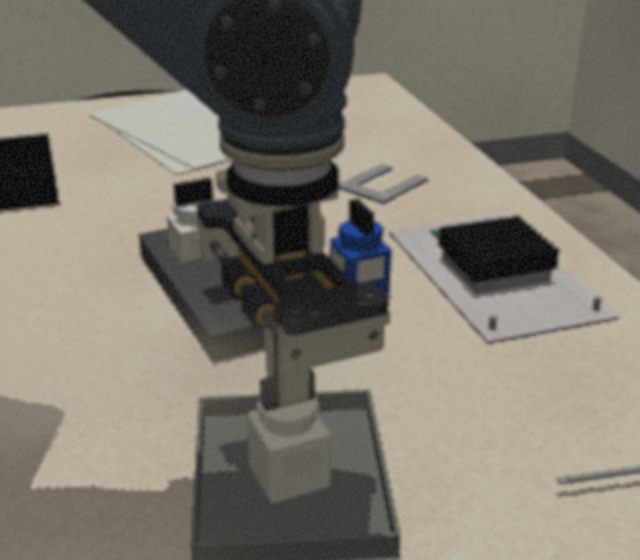

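The jar stands upright in the middle of the tray, at crop (290,450), still held. Releasing; the empty space around it allows a full opening.

Emit:
play_rows:
  plan:
    - [0,0,0,0,0,0]
    - [0,0,0,0,0,0]
    - [0,0,0,0,0,0]
    - [0,0,0,0,0,0]
    - [0,0,0,0,0,0]
  grip: -1

```text
time_s: 9.67
tcp_pos: [545.7, -163.5, 90.9]
tcp_rot: [0.0, 0.998, 0.059, -0.0]
wrist_force: [-1.1, 0.3, -0.6]
opening: 40.2
gripper_force: 0.0
```

Emit:
play_rows:
  plan:
    - [0,0,0,0,0,0]
    - [0,0,-0.05,0,0,0]
    - [0,0,-0.15,0,0,0]
    - [0,0,-0.25,0,0,0]
    - [0,0,-0.35,0,0,0]

```text
time_s: 10.08
tcp_pos: [545.5, -163.3, 197.2]
tcp_rot: [-0.0, 0.998, 0.059, -0.0]
wrist_force: [0.4, -0.9, -0.3]
opening: 74.0
gripper_force: 0.0
```

Emit:
play_rows:
  plan:
    - [0,0,-0.05,0,0,0]
    - [0,0,-0.1,0,0,0]
    - [0,0,-0.1,0,0,0]
    - [0,0,-0.1,0,0,0]
    - [0,0,-0.1,0,0,0]

```text
time_s: 10.5
tcp_pos: [545.3, -163.2, 224.9]
tcp_rot: [-0.0, 0.998, 0.059, -0.001]
wrist_force: [-0.2, -0.7, -0.1]
opening: 92.7
gripper_force: 0.0
```

```bash
python3 - <<'E'
from h import *
s=bot.state(); print(s['time_s'],s['tcp_pos'],s['opening'])
snap('scene','scene6')
snap('wrist','wrist6')
for f in('scene6','wrist6'):
  p,W=cloud(f);z=W[...,2]
  for c in((546,-163),(543,205)):
    R=np.hypot(W[...,0]-c[0],W[...,1]-c[1])<45
    for lo,hi in((92,112),(52,72)):
      q=W[R&(z>lo)&(z<hi)]
      if len(q)>30: print(f,c,lo,len(q),np.percentile(q[:,2],90),cv2.minAreaRect(q[:,:2].astype(np.float32)))
E
```

```text
10.5 [ 545.31935873 -163.24494095  224.89253589] 92.67252807667914
scene6 (546, -163) 92 144 104.77120515712105 ((548.3927001953125, -163.52395629882812), (42.026771545410156, 11.877021789550781), 6.854339122772217)
scene6 (546, -163) 52 293 64.31386360219643 ((550.0702514648438, -163.41769409179688), (51.41913604736328, 52.34641647338867), 7.279374122619629)
scene6 (543, 205) 92 174 110.38647175164401 ((545.0197143554688, 205.5193328857422), (43.11434555053711, 13.653438568115234), 10.44973087310791)
scene6 (543, 205) 52 308 68.24818431832854 ((545.4381713867188, 205.0821533203125), (54.09769821166992, 53.169700622558594), 9.252725601196289)
wrist6 (546, -163) 92 714 100.9302936847613 ((547.943115234375, -163.92596435546875), (41.467864990234375, 11.293949127197266), 6.977589130401611)
wrist6 (546, -163) 52 1002 58.91295871609283 ((547.4778442382812, -164.44334411621094), (52.008079528808594, 52.17133331298828), 6.4252142906188965)
```

View pics/wrist6.png

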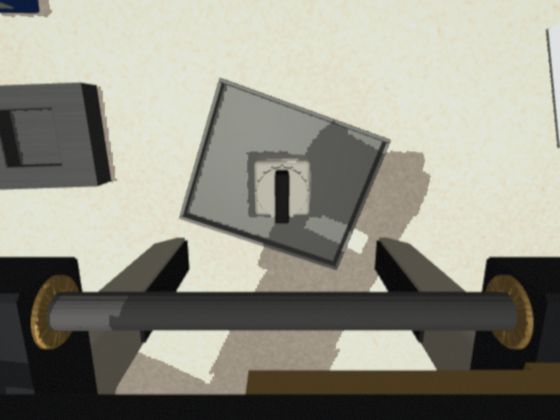

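The jar stands upright and released in the tray at (282,190), bar square with the body (7° both). The tight jar is unmoved. Handing in.

```bash
python3 -c "
from plant import bot
print(bot.close_job())"
```

```text
the job is handed in; nothing more can be done
None
```

I turned the loose cap clockwise to its stop while the jar was still in the stand, then set that jar upright in the recheck tray and released it. The tight jar stayed in its pocket, and I handed the job in at about 10.6 s; no verdict came back.

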